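# Dock a display module in the corner of a test fixture and hold the probes on it

## Robot

A 6-joint arm with a two-finger parallel gripper is mounted at the origin on a cart in front of the work surface, level with it; the furniture and walls round the work are solid. World frame = base frame: x ahead of the robot, y to its left, z up, the work surface at z = 0. Lengths are in m, angles in rad, forces in N, time in s.
With the tool pointing down it reaches from about 0.25 to 0.775 m from the base axis. Payload 4 kg.
Tool frame: the origin (TCP) lies between the finger pads; the fingertips stand 25 mm ahead of it and the grasp point (between the pads) lies 6 mm ahead of it (robot.tip_reach is the z of the fingertips in the tool frame, in m); z points along the fingers, y is the line along which they close (so a half turn about z gives the same grasp; the last joint's range is limited). The gripper opens to 94 mm and grips with 3 to 60 N. Pads are 16 mm wide; open, the fingers measure 119 mm over their backs; the gripper's body (75 mm by 177 mm) begins 78 mm behind the grasp point.
Start: joints at [-0.103, 0.087, 1.371, -0, 1.684, -0.103], TCP at [0.55, -0, 0.231] pointing down, gripper open.
Joint ranges: [-3.1, 3.1], [-0.76, 2.03], [0.27, 2.55], [-1.08, 4.22], [0.17, 2.65], [-2.57, 2.57]. Speed limits (rad/s): [2.79, 2.79, 3.14, 3.14, 3.14, 3.14].

## Interface

Orientations are given as [roll, pitch, yaw] about the fixed x, y, z axes, in that order (R = Rz(yaw) Ry(pitch) Rx(roll)).
In Python, from bench import robot gives the robot as it stands. The module is installed in compiled form; this text tells all that it offers.
- The arm moves only by the shell command python3 -m handwheel 'ROWS'. ROWS is JSON, a list of rows, each a list of 3 entries, a list of its own where there are three numbers: the turn, a rotation vector about the world's x, y, z in units of 90 degrees (1.0 is 90 degrees), then the shift along the world's x, y, z in units of 0.05 m (1.0 is 0.05 m), then the closure, from 0 (fully open) to 1 (shut). A call has 1 to 5 rows; each row shifts and turns the commanded pose from where the row before left it; what a row does not reach is not made up. A row lasts 1/10 s, in which the tool goes at most 50 mm and 8.59 degrees, less where a joint would pass 70% of its speed; a pose out of reach is approached as far as the arm can. A call with a number of a shift or a turn outside -1 to 1 is refused whole. A call with a gripper value outside its range is refused whole. The fingers move at their own pace and stop on an object; the grip force is fixed at half the most. Time passes only in rows, so rows that do not move let the fingers close. It gives the time, the measured TCP pose, the force, the opening and the grip force at its end, in the units of the state.
- robot.get_obs(): the state, without advancing time (a new reading comes with each control period).
- robot.snapshot(name): name is "scene" or "side" or "wrist"; returns (picture, depth): 384x512x3 uint8, red, green, blue; 384x512 float32, m along the optical axis (not along the pixel's ray), 0 where there is no reading.
- robot.calibration(name): a dict with "mtx" (3x3 intrinsics, pixels), "extrinsics" (4x4, takes a point from camera to world coordinates); the wrist camera has in their place "hand_eye" (4x4, takes a point from camera to tool coordinates, whose origin is the TCP and whose axes are the flange's). Camera axes: x right, y down, z forward; pixel columns grow to the right and rows downward; lengths in m; the calibration is good to about 2 mm. A picture is of the moment at which its call begins: read the wrist's pose just before it. calibration takes no time and is no camera call.
- robot.close_job(): hands the job in; it is judged then, once.
Trained networks look in the newest picture that a camera, given by its name, has taken for a name from the list of things; names that differ only in an ending like _2 or _b are one class to them, and where a whole thing is asked for, a point or a joint stands for the part that bears it (a point fixed in the world has none). Each returns a list of dicts, best first, with "p" (0 to 1); they miss things now and then, are a little off and sometimes report something else, mostly with a low value. They report only what shows in the picture. A call takes as long as a camera call. They do not tell look-alikes from the thing itself.
- robot.boxes_of(query, camera): "bbox" ([left, top, right, bottom] in pixels, round what is visible of it).
The state is a dict: "time": time; "joint_positions": joint angles; "qvel": joint speeds; "joint_torque": joint torques, N m; "tool_pos": TCP position; "ee_rot": TCP orientation; "wrist_force": force on the tool from outside, world axes, zero at the start; "wrist_torque": the same for the moment, N m; "width": finger opening in m; "finger_force": force on a finger pad.
Only numpy, scipy, OpenCV 4.12 (cv2) and the standard library are available. Lean on these libraries where they do the work, as an engineer would, in place of code of your own. Each camera call takes 0.05 s, during which the arm holds its last target. There are 200 camera calls.

## Task

The black display module lies loose and askew on the test fixture. With the fingertips only, gently push it square against the long back rail, slide it along the rail until it is fully home in the corner pocket against the end stop, and only then press the spring-loaded probe head all the way down onto it and keep holding it down: the program finishes while still pressing. Never pick the module up, and leave the things round the fixture alone.

Things in the scene. Friction and masses are not known exactly. Their poses are not given: they have to be found in the camera images.
- fixture: Fixed test fixture on the desk: aluminium base 176 (its x) x 300 (its y) mm; origin under the base's centre on the desk top, z up. Flat deck 12 mm above the origin. Dark steel rail, end stop and front guide stand 12 mm above the deck and form the corner pocket at the +y end. A module fully home has its origin at x = +15, y = +67.5 mm. Nothing on it is higher than the raised press pad.
- rail_face (a point): Point on the top edge of the back rail's face. The rail runs along the fixture's y on its far (+x) side from y = -146 to +138 mm; its face looks to -x at fixture x = +50 mm.
- pocket_corner (a point): Corner of the pocket on the deck, where the rail's face (fixture x = +50 mm) meets the end stop's face (fixture y = +110 mm, looking to -y).
- guide_entry (a point): Top edge of the front guide where the pocket begins: fixture x = -22.5, y = +60 mm. The guide faces the rail from here to the stop, so the pocket is 72.5 mm wide; a slanted lead-in widens the mouth to x = -32.5 at y = +44. The deck before that is open.
- module: Loose black display module, 85 (its x) x 70 (its y) x 17 mm, 0.10 to 0.19 kg, face down on the deck; origin at the centre of its underside, z up. Its x axis points roughly along the fixture's +y; its +x end, with six small gold pads on top, leads into the pocket. It slides easily on the smooth deck, is fragile (at most 35 N from the fingers) and must never rise 6 mm off the deck.
- press_pad (a point): Middle of the top of the probe head's black rubber press pad, 46 (fixture x) x 26 (fixture y) mm; at fixture x = +13, y = +88 mm, 60 mm above the desk top when raised; it moves down with the head.
- probe_head (a joint): Travel of the blue probe head that bridges the pocket (fixture y = +69 to +107, x = -47 to +73 mm), straight down its two posts: 0 m raised, 0.010 m fully down at a hard stop. Springs raise it again when let go. It takes about 2 N to start it and about 7 N to hold it at the stop with a module under the pins.
- probe_pins: Six sprung brass probe pins under the head (origin coincides with the fixture's when raised). Over a module that is home they touch its pads after about 7.5 mm of head travel and then yield up to 6 mm. Raised, they end 23.5 mm above the deck. The trailing 44 mm of a module that is home stay uncovered.
- screw_tin: Loose open tin of screws, 50 x 72 x 22 mm, origin at the centre of its underside; right of the fixture. Leave it.
- blue_driver: Loose blue-handled screwdriver lying on the desk, 125 mm long, 19 mm thick, origin under its middle; right of the fixture. Leave it.
- bits_jar: Loose jar with a yellow lid, 63 mm across, 84 mm tall, origin at the centre of its underside; left of the fixture. Leave it.
Mind the look-alikes: they are no part of the job. Leave any purple look-alike of the module alone.

How it is judged:
On the way, in this order (a step that is already met when the one before it is completed fails the run):
1. the module lies square against the rail (gap under 4 mm, within 3.5 degrees) while still at least 30 mm short of home (x of module in the frame of fixture above 0.011 m and y of module in the frame of fixture below 0.0375 m and angle between the x axis of module and the y axis of fixture, either way round below 0.06 rad), for 0.1 s.
2. the module is fully home in the corner pocket (within 3.5 mm of the end stop, against the rail) with the probe head still up (y of module in the frame of fixture above 0.064 m and x of module in the frame of fixture above 0.011 m and z of module in the frame of fixture below 0.015 m and angle between the x axis of module and the y axis of fixture, either way round below 0.05 rad and value of joint probe_head below 0.003 m), for 0.2 s.
3. the probe head is pressed down and its pins bear on the module (y of module in the frame of fixture above 0.064 m and x of module in the frame of fixture above 0.011 m and z of module in the frame of fixture below 0.015 m and angle between the x axis of module and the y axis of fixture, either way round below 0.05 rad and value of joint probe_head above 0.0085 m and contact force between probe_pins and module above 1 N), for 0.3 s.
At the end, for the whole second after the job is handed in: The module rests in the corner pocket, at most 3.5 mm from the end stop and 4 mm from the rail and square to it within 3 degrees, the robot off it; the robot holds the probe head down at least 8.5 of its 10 mm and the pins bear on the module with more than 1 N (all of step 3 and contact force between each of the arm, the fingers and module below 0.5 N and linear speed of module below 0.02 m/s); the arm keeps its last pose, push and grip.
It fails at once if the module is lifted 6 mm off the deck or tipped (z of module in the frame of fixture above 0.018 m or angle between module's own z axis and vertical above 0.2 rad).
It fails at once if the module is squeezed or rammed with more than 35 N (contact force between any of the fingers, the arm and module above 35 N).
It fails at once if the probe head is pressed while the module is not home (value of joint probe_head above 0.004 m and (y of module in the frame of fixture below 0.06 m or x of module in the frame of fixture below 0.008 m)).
It fails at once if a thing round the fixture is moved by more than 20 mm (distance of any of screw_tin, blue_driver, bits_jar from where it was at the start of the episode above 0.02 m).
It also fails if it takes over 51 s, if anything falls off the work surface, if the arm or the gripper's body presses on something with over 40 N, if the wrist force passes 120 N, or if a joint passes its speed limit or range.

## Working session

There is one attempt and no reset: what is moved stays moved. The work goes in short steps, Python scripts to look and compute and a shell command to move; the robot and the scene stay as the last step left them, time stands still between calls to the robot, and variables do not carry over. Pictures are saved under pics/ and viewed, at most 10 in all, crops included, and the job is handed in when it is done.

```bash
mkdir -p pics
cat > h.py <<'E'
import numpy as np, cv2
from bench import robot
from scipy.spatial.transform import Rotation as R
def snap(n):
    o=robot.get_obs(); im,d=robot.snapshot(n); c=robot.calibration(n)
    if n=="wrist":
        T=np.eye(4);T[:3,:3]=R.from_euler('xyz',o['ee_rot']).as_matrix();T[:3,3]=o['tool_pos'];E=T@np.array(c['hand_eye'])
    else: E=np.array(c['extrinsics'])
    return im,d,np.array(c['mtx']),E
def cloud(d,K,E):
    v,u=np.mgrid[:d.shape[0],:d.shape[1]]
    P=np.stack([(u-K[0,2])/K[0,0]*d,(v-K[1,2])/K[1,1]*d,d],-1)
    return P@E[:3,:3].T+E[:3,3]
def save(im,n): cv2.imwrite('pics/'+n,im[...,::-1])
E
python3 - <<'E'
from h import *
print(robot.get_obs()); 
ims=[]
for n in ("scene","side","wrist"):
    im,d,K,E=snap(n); np.savez(n+'.npz',im=im,d=d,K=K,E=E)
    ims.append(im)
    P=cloud(d,K,E)
    for q in ("fixture","module","press_pad","screw_tin","blue_driver","bits_jar"):
        for b in robot.boxes_of(q,n)[:3]:
            x=np.array(b['bbox']);c=((x[:2]+x[2:])/2).astype(int);print(n,q,round(b['p'],2),x.round(),P[c[1],c[0]].round(3))
save(cv2.resize(ims[0],(800,600)),'a.png'); save(np.hstack([cv2.resize(i,(400,300)) for i in ims[1:]]),'b.png')
E
```

```text
{'time': 0.0, 'joint_positions': array([-1.03064105e-01,  8.79363447e-02,  1.37223709e+00,  2.38967893e-05,
        1.68355970e+00, -1.03102473e-01]), 'qvel': array([-1.06381083e-03, -1.04087079e-03, -1.11640942e-03,  2.14746531e-05,
        2.70662353e-03,  3.74398955e-06]), 'joint_torque': array([ 1.28542815e-03, -3.40182602e+01, -3.02423716e+01,  7.18220207e-02,
        3.29729996e-02, -1.13141955e-04]), 'tool_pos': array([5.49520977e-01, 7.24422717e-05, 2.29323003e-01]), 'ee_rot': array([-3.13946599e+00, -2.43922069e-04,  1.57083710e+00]), 'wrist_force': array([ 0.22545517,  0.40639666, -0.05060181]), 'wrist_torque': array([ 0.03911205,  0.00103605, -0.01605785]), 'finger_force': 0.0, 'width': 0.09392959740328474}
scene fixture 0.72 [217. 149. 327. 237.] [ 0.581 -0.009  0.03 ]
scene module 0.9 [259. 188. 296. 219.] [ 0.573 -0.047  0.028]
scene module 0.85 [270. 247. 311. 280.] [ 0.492 -0.211  0.015]
scene module 0.69 [149. 171. 187. 194.] [0.371 0.196 0.019]
scene press_pad 0.69 [240. 155. 277. 169.] [0.613 0.103 0.051]
scene screw_tin 0.97 [306. 288. 353. 329.] [ 0.497 -0.339  0.003]
scene blue_driver 0.67 [351. 282. 412. 315.] [ 0.593 -0.386  0.02 ]
scene bits_jar 0.56 [188. 119. 206. 152.] [0.535 0.336 0.038]
side module 0.87 [218. 235. 261. 263.] [ 0.494 -0.218  0.015]
side module 0.79 [267. 203. 291. 222.] [ 0.581 -0.062  0.028]
side module 0.78 [209. 162. 237. 181.] [0.383 0.188 0.017]
side press_pad 0.82 [273. 174. 312. 182.] [0.615 0.107 0.05 ]
side screw_tin 0.63 [217. 270. 242. 302.] [ 0.49  -0.348  0.011]
side bits_jar 0.86 [258. 137. 277. 166.] [0.521 0.328 0.04 ]
wrist fixture 0.64 [223.   2. 381. 263.] [0.605 0.047 0.011]
wrist module 0.74 [180. 285. 239. 349.] [0.539 0.025 0.321]
wrist module 0.64 [ 71.   0. 137.  31.] [0.386 0.171 0.018]
wrist module 0.58 [252. 172. 312. 244.] [ 0.582 -0.043  0.029]
wrist press_pad 0.83 [261.  45. 376.  87.] [0.611 0.115 0.061]
```

View pics/a.png

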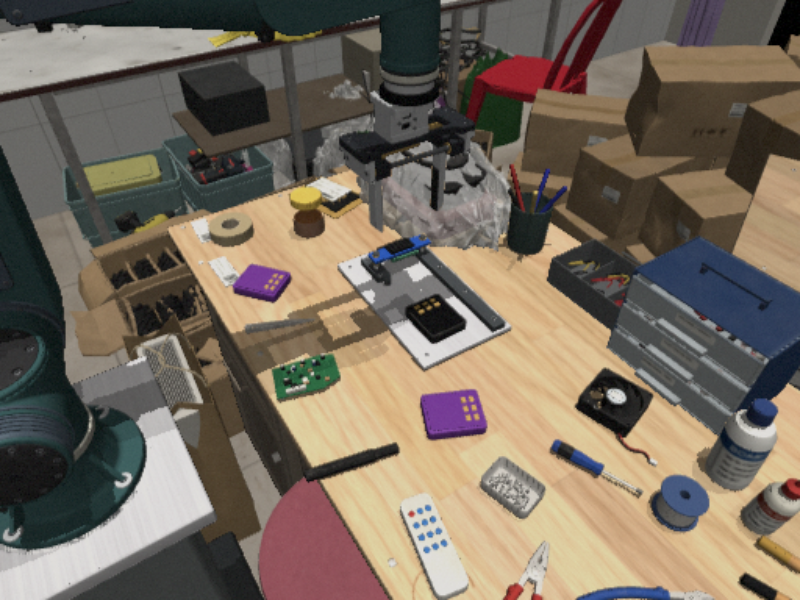

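View pics/b.png

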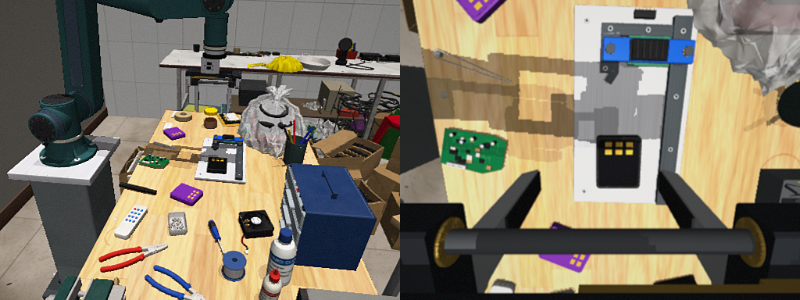

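Run:
```python
import numpy as np,cv2
from h import cloud
from scipy.spatial.transform import Rotation as R
for n in ("wrist","scene"):
    z=np.load(n+'.npz');P=cloud(z['d'],z['K'],z['E']);im=z['im'].astype(int)
    ok=z['d']>0
    # module: top at z~.029 , dark
    reg=ok&(abs(P[...,0]-.575)<.08)&(abs(P[...,1]+.045)<.075)
    m=reg&(P[...,2]>.0255)&(P[...,2]<.034)&(P[...,0]<.632)&(im.max(-1)<70)
    k=cv2.connectedComponentsWithStats(m.astype(np.uint8));i=1+k[2][1:,4].argmax();m=k[1]==i
    q=P[m][:,:2].astype(np.float32);print(n,m.sum(),cv2.minAreaRect(q),P[m][:,2].mean())
    # rail top z~.024, base z~.012
    for lo,hi,xm in((.020,.0275,.6),(.008,.016,0)):
        a=ok&(P[...,2]>lo)&(P[...,2]<hi)&(abs(P[...,0]-.59)<.15)&(abs(P[...,1]-.03)<.2)&(P[...,0]>xm)
        k=cv2.connectedComponentsWithStats(a.astype(np.uint8));i=1+k[2][1:,4].argmax();a=k[1]==i
        print(lo,a.sum(),cv2.minAreaRect(P[a][:,:2].astype(np.float32)),P[a].mean(0))
    a=ok&(P[...,2]>.054)&(P[...,2]<.066)&(abs(P[...,0]-.61)<.08)&(abs(P[...,1]-.11)<.06)
    print('pad',a.sum(),cv2.minAreaRect(P[a][:,:2].astype(np.float32)),P[a].mean(0))
```

```text
wrist 3162 ((0.5780830383300781, -0.04304405301809311), (0.067916139960289, 0.0822441503405571), 0.006994802504777908) 0.028759522134116453
0.02 3102 ((0.6595155000686646, 0.01363438367843628), (0.1778060644865036, 0.02647620439529419), 88.22918701171875) [0.65928686 0.02616269 0.02394555]
0.008 20063 ((0.6065497398376465, 0.03466985374689102), (0.3113507926464081, 0.19454453885555267), 88.12989044189453) [0.5759722  0.04240389 0.01214053]
pad 1672 ((0.6121176481246948, 0.11689592897891998), (0.02626774087548256, 0.11291555315256119), 88.47355651855469) [0.61223155 0.1166557  0.05956416]
scene 564 ((0.5787743330001831, -0.042772337794303894), (0.08964407444000244, 0.0693238228559494), 88.42815399169922) 0.029570518781781036
0.02 580 ((0.6600887775421143, 0.003295198082923889), (0.24341101944446564, 0.028842143714427948), 88.06820678710938) [ 0.65863924 -0.01041201  0.02474628]
0.008 2756 ((0.5983994007110596, 0.030778899788856506), (0.30352649092674255, 0.17753559350967407), 88.31649780273438) [0.57400982 0.00718462 0.01301602]
pad 188 ((0.6134519577026367, 0.11739794164896011), (0.02966439165174961, 0.11359784752130508), 88.99178314208984) [0.61211795 0.11539719 0.05878966]
```

The pictures show the black module at about (437,318) in the scene view, askew on the deck. The blue head is at the far-left end, the rail runs along the far side, and the purple look-alikes sit off the fixture. Fixture yaw is about -1.8°, with its origin near (0.596, 0.029). The module is at about fixture (-16, -73) mm. I'll close the fingers and move to the near side of the module.

```bash
python3 -m handwheel '[[[0,0,-0.02],[-0.28,-0.4,-0.5],1],[[0,0,0],[-0.28,-0.43,-0.5],1],[[0,0,0],[0,0,-0.5],1],[[0,0,0],[0,0,-0.5],1],[[0,0,0],[0,0,-0.5],1]]'
python3 -m handwheel '[[[0,0,0],[0,0,-0.4],1],[[0,0,0],[0,0,0],1],[[0,0,0],[0,0,0],1]]'
python3 - <<'E'
from h import *
im,d,K,E=snap("wrist"); np.savez('w2.npz',im=im,d=d,K=K,E=E); save(im,'c.png'); print(robot.get_obs())
E
```

```text
time: 1.55
tool_pos: [0.5219, -0.0418, 0.1048]
ee_rot: [3.141, 0.0, 1.539]
wrist_force: [0.8, 0.2, 0.1]
width: 0.0575
finger_force: 0.0
time: 1.85
tool_pos: [0.5221, -0.0415, 0.0858]
ee_rot: [-3.141, -0.0, 1.539]
wrist_force: [0.3, -0.7, 0.5]
width: 0.0331
finger_force: 0.0
{'time': 1.9, 'joint_positions': array([-1.87620718e-01,  1.03464809e-01,  1.64376234e+00, -1.06785146e-05,
        1.39245475e+00, -1.56230051e-01]), 'qvel': array([ 1.54768524e-03, -1.07120369e-02, -1.70082404e-02,  1.86277701e-03,
       -2.50833226e-03, -1.41282090e-05]), 'joint_torque': array([-1.01443223e-02, -3.18333113e+01, -2.73957717e+01,  6.70800777e-02,
        6.29626354e-02, -7.81489689e-04]), 'tool_pos': array([ 0.52276884, -0.04164204,  0.08670434]), 'ee_rot': array([3.13970681e+00, 3.07688055e-04, 1.53940725e+00]), 'wrist_force': array([-0.06856232, -0.54924024,  1.05802835]), 'wrist_torque': array([-0.04755704, -0.0472892 , -0.00972011]), 'finger_force': 0.0, 'width': 0.029621412414470177}
```

View pics/c.png

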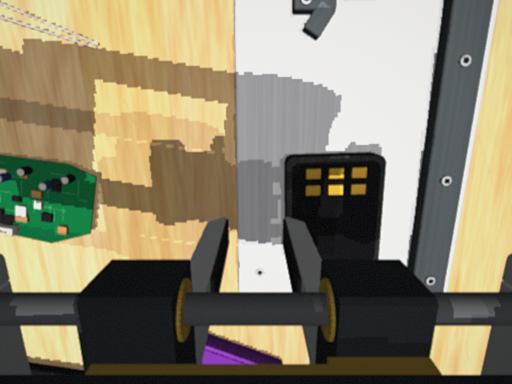

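The module's near edge is at column ~287 and the rail's face at ~430, with the fingers still closing. I'll check the geometry from this nearer view.

```bash
cat > m.py <<'E'
from h import *
def fx(p,O=np.array([.5964,.0292]),a=-np.radians(1.8)):
    return (np.asarray(p)[...,:2]-O)@np.array([[np.cos(a),-np.sin(a)],[np.sin(a),np.cos(a)]])
def line(Q,dep,ind,lo,hi,side,lohi=None):
    # per-bin extreme edge -> robust line ; returns slope(deg), value at bin middle
    b=np.arange(lo,hi,.003);X=[];Y=[]
    for i in b:
        s=Q[(Q[:,ind]>=i)&(Q[:,ind]<i+.003),dep]
        if len(s)>3: X.append(i+.0015);Y.append(s.min() if side<0 else s.max())
    X=np.array(X);Y=np.array(Y)
    if len(X)<4: return None
    for _ in range(3):
        c=np.polyfit(X,Y,1);r=abs(Y-np.polyval(c,X));k=r<=max(.001,1.5*np.median(r));X,Y=X[k],Y[k]
    return round(np.degrees(np.arctan(c[0])),2),round(float(np.polyval(c,X.mean()))*1e3,1),len(X)
def module(im,d,K,E,fy0=-.11,fy1=.12):
    P=cloud(d,K,E);F=fx(P);z=P[...,2]
    m=(d>0)&(z>.0255)&(z<.034)&(F[...,0]<.053)&(F[...,0]>-.06)&(F[...,1]>fy0-.03)&(F[...,1]<fy1)&(im.max(-1)<75)
    k=cv2.connectedComponentsWithStats(m.astype(np.uint8));m=k[1]==1+k[2][1:,4].argmax()
    Q=F[m];a,b=np.percentile(Q,[1,99],axis=0);
    print('module bbox fix mm',(a*1e3).round(1),(b*1e3).round(1),m.sum())
    print(' near long edge',line(Q,0,1,a[1]+.008,b[1]-.008,-1),'far long',line(Q,0,1,a[1]+.008,b[1]-.008,1),'lead',line(Q,1,0,a[0]+.008,b[0]-.008,1),'trail',line(Q,1,0,a[0]+.008,b[0]-.008,-1))
    r=(d>0)&(z>.0205)&(z<.0275)&(F[...,0]>.04)&(F[...,0]<.085)&(F[...,1]>-.14)&(F[...,1]<.06)
    Q=F[r];print(' rail face',line(Q,0,1,-.14,.06,-1),'rail back',line(Q,0,1,-.14,.06,1), 'deck z',np.median(z[(d>0)&(abs(F[...,0]+.03)<.02)&(abs(F[...,1])<.03)]))
E
python3 - <<'E'
from m import *
for n in('wrist','w2'):
    z=np.load(n+'.npz');module(z['im'],z['d'],z['K'],z['E'])
E
python3 -m handwheel '[[[0,0,0],[0,0,0],1],[[0,0,0],[0,0,0],1],[[0,0,0],[0,0,0],1],[[0,0,0],[0,0,-0.4],1],[[0,0,0],[0,0,-0.4],1]]'
```

```text
module bbox fix mm [ -49. -113.] [ 17.1 -32.1] 3178
 near long edge (np.float64(-1.65), -48.9, 21) far long (np.float64(-1.55), 17.3, 22) lead (np.float64(1.78), -31.8, 17) trail (np.float64(1.72), -113.5, 17)
 rail face (np.float64(-0.06), 50.7, 57) rail back (np.float64(0.31), 76.0, 32) deck z 0.32050211708120324
module bbox fix mm [ -50.1 -108.6] [ 17.8 -31.6] 7840
 near long edge (np.float64(-26.22), -36.6, 9) far long (np.float64(-1.56), 18.3, 21) lead (np.float64(1.59), -31.4, 18) trail (np.float64(-16.52), -107.9, 10)
 rail face (np.float64(-0.07), 50.2, 44) rail back (np.float64(0.08), 76.6, 67) deck z 0.012062202907444267
time: 2.4
tool_pos: [0.5231, -0.0417, 0.0464]
ee_rot: [3.138, 0.001, 1.539]
wrist_force: [-0.8, 0.2, -0.6]
width: 0.0001
finger_force: 0.0
```

```bash
python3 -m handwheel '[[[0,0,0],[0,0,-0.09],1],[[0,0,0],[0.06,0,0],1],[[0,0,0],[0.06,0,0],1],[[0,0,0],[0.05,-0.01,0],1],[[0,0,0],[0.05,0,0],1]]'
python3 -m handwheel '[[[0,0,0],[0.06,0,0],1],[[0,0,0],[0.06,-0.005,0],1],[[0,0,0],[0.06,0,0],1],[[0,0,0],[0.06,-0.005,0],1],[[0,0,0],[0.06,0,0],1]]'
python3 -m handwheel '[[[0,0,0],[0.05,0,0],1],[[0,0,0],[0.04,-0.005,0],1],[[0,0,0],[0.04,0,0],1],[[0,0,0],[0.02,0,0],1],[[0,0,0],[0,0,0],1]]'
python3 - <<'E'
from m import *
module(*snap("wrist"))
o=robot.get_obs();print(o['tool_pos'],fx(o['tool_pos']),o['wrist_force'])
E
```

```text
time: 2.9
tool_pos: [0.5339, -0.0422, 0.0421]
ee_rot: [3.14, 0.0, 1.539]
wrist_force: [0.6, 0.3, -0.1]
width: 0.0007
finger_force: 0.3
time: 3.4
tool_pos: [0.5482, -0.0426, 0.041]
ee_rot: [-3.142, 0.0, 1.539]
wrist_force: [-0.4, 0.5, 0.3]
width: 0.0001
finger_force: 0.3
time: 3.9
tool_pos: [0.5557, -0.0428, 0.041]
ee_rot: [3.141, 0.0, 1.539]
wrist_force: [0.5, 1.4, -0.2]
width: 0.0004
finger_force: 0.0
module bbox fix mm [ -25.6 -106.6] [ 42.6 -32.2] 10922
 near long edge (np.float64(-2.81), -25.9, 12) far long (np.float64(0.19), 43.3, 20) lead (np.float64(-0.09), -31.9, 18) trail (np.float64(-30.36), -99.1, 6)
 rail face (np.float64(4.53), 45.1, 21) rail back (np.float64(0.13), 76.7, 56) deck z 0.012098283886923217
[ 0.55569059 -0.04276048  0.04099833] [-0.03842899 -0.07320369] [-0.78155957  0.70997514  0.18348084]
```

The module is already square, about 6 mm from the rail. I'll close that gap slowly.

```bash
python3 -m handwheel '[[[0,0,0],[0.03,0,0],1],[[0,0,0],[0.03,-0.003,0],1],[[0,0,0],[0.02,0,0],1],[[0,0,0],[0.02,0,0],1],[[0,0,0],[0,0,0],1]]'
python3 -m handwheel '[[[0,0,0],[0.02,0,0],1],[[0,0,0],[0,0,0],1]]'
python3 - <<'E'
from m import *
module(*snap("wrist"))
o=robot.get_obs();print(o['tool_pos'],fx(o['tool_pos']),o['wrist_force'])
E
```

```text
time: 4.45
tool_pos: [0.5607, -0.0429, 0.041]
ee_rot: [3.141, 0.0, 1.539]
wrist_force: [0.1, -0.0, 0.3]
width: 0.0005
finger_force: 0.0
time: 4.65
tool_pos: [0.5617, -0.0429, 0.041]
ee_rot: [3.141, -0.0, 1.539]
wrist_force: [0.2, -0.6, -0.5]
width: 0.0003
finger_force: 0.1
module bbox fix mm [ -19.6 -106.6] [ 48.5 -32.2] 10904
 near long edge (np.float64(-3.32), -19.9, 12) far long (np.float64(-0.08), 49.2, 20) lead (np.float64(-0.06), -31.8, 18) trail (np.float64(-29.94), -99.0, 6)
 rail face (np.float64(1.72), 49.5, 27) rail back (np.float64(0.08), 76.7, 58) deck z 0.01208765741989215
[ 0.56165972 -0.04290631  0.04101572] [-0.03245822 -0.07316195] [ 0.25840284 -0.40993638 -0.41564982]
```

```bash
python3 -m handwheel '[[[0,0,0],[0.01,0,0],1],[[0,0,0],[0,0,0],1]]'
python3 -m handwheel '[[[0,0,0],[0.01,0,0],1],[[0,0,0],[0,0,0],1],[[0,0,0],[0,0,0],1]]'
```

```text
time: 4.9
tool_pos: [0.562, -0.0429, 0.041]
ee_rot: [3.141, 0.0, 1.539]
wrist_force: [-0.8, 0.0, -0.0]
width: 0.0001
finger_force: 0.2
time: 5.2
tool_pos: [0.5626, -0.0429, 0.041]
ee_rot: [3.141, 0.0, 1.539]
wrist_force: [-0.5, -0.6, 0.1]
width: 0.0006
finger_force: 0.2
```

```bash
python3 -m handwheel '[[[0,0,0],[0.01,0,0],1],[[0,0,0],[0,0,0],1],[[0,0,0],[0,0,0],1]]'
python3 -m handwheel '[[[0,0,0],[0.01,0,0],1],[[0,0,0],[0,0,0],1],[[0,0,0],[0,0,0],1]]'
python3 - <<'E'
from m import *
module(*snap("wrist"))
o=robot.get_obs();print(o['tool_pos'],fx(o['tool_pos']),o['wrist_force'])
E
```

```text
time: 5.5
tool_pos: [0.5631, -0.0429, 0.041]
ee_rot: [3.141, -0.0, 1.539]
wrist_force: [0.5, -0.2, 0.5]
width: 0.0004
finger_force: 0.2
time: 5.8
tool_pos: [0.5632, -0.0429, 0.041]
ee_rot: [-3.141, 0.0, 1.539]
wrist_force: [-2.7, -0.4, 0.5]
width: 0.0007
finger_force: 1.2
module bbox fix mm [ -18.2 -106.5] [ 50.  -32.1] 10918
 near long edge (np.float64(-4.17), -18.4, 13) far long (np.float64(-0.18), 50.7, 19) lead (np.float64(0.04), -31.8, 18) trail (np.float64(-30.2), -99.0, 6)
 rail face (np.float64(0.95), 49.9, 35) rail back (np.float64(0.25), 76.7, 57) deck z 0.012165521743335184
[ 0.56311096 -0.04289045  0.04096916] [-0.03100819 -0.07310051] [-2.28235622  0.21148708  1.72048729]
```

The module is against the rail and square, with 2–3 N contact. Next I'll back off, rise, and go behind the trailing end with the fingers partly open.

```bash
python3 -m handwheel '[[[0,0,0],[-0.12,0,0],1],[[0,0,0],[-0.12,0,0],1],[[0,0,0],[0,0,0.45],1],[[0,0,0],[0,0,0.45],1],[[0,0,0],[0.28,-0.31,0],0.68]]'
python3 -m handwheel '[[[0,0,0],[0.29,-0.31,0],0.68],[[0,0,0],[0.29,-0.31,0],0.68],[[0,0,0],[0.28,-0.31,0],0.68],[[0,0,0],[0,0,0],0.68],[[0,0,0],[0,0,0],0.68]]'
python3 - <<'E'
from m import *
w=snap("wrist"); module(*w); save(w[0],'d.png')
o=robot.get_obs();print(o['tool_pos'],fx(o['tool_pos']),o['width'])
E
```

```text
time: 6.35
tool_pos: [0.5669, -0.0575, 0.0901]
ee_rot: [3.135, 0.0, 1.541]
wrist_force: [0.1, -0.7, -0.3]
width: 0.0057
finger_force: 0.0
time: 6.85
tool_pos: [0.6081, -0.1047, 0.0857]
ee_rot: [-3.141, -0.001, 1.539]
wrist_force: [-0.1, 1.0, 0.5]
width: 0.0305
finger_force: 0.0
module bbox fix mm [ -18.  -115.5] [ 50.  -33.6] 11604
 near long edge (np.float64(-0.08), -18.5, 22) far long (np.float64(0.13), 50.5, 22) lead (np.float64(-0.29), -33.0, 18) trail (np.float64(0.49), -116.2, 18)
 rail face (np.float64(4.79), 48.4, 19) rail back (np.float64(0.09), 76.5, 49) deck z 0.012150443262313182
[ 0.60783566 -0.10434388  0.08577592] [ 0.01562474 -0.13311878] 0.030099866056888927
```

View pics/d.png

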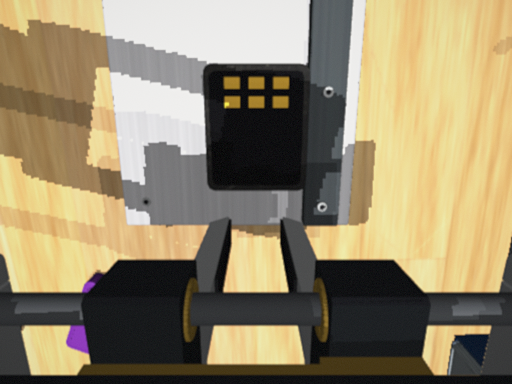

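The picture shows the module flush to the rail (columns 205–305, trailing edge at row ~188), with the fingers behind it. I'll lower and push along the rail.

```bash
python3 -m handwheel '[[[0,0,0],[0,0,-0.3],0.68],[[0,0,0],[0,0,-0.3],0.68],[[0,0,0],[0,0,-0.28],0.68],[[0,0,0],[0,0.06,0],0.68],[[0,0,0],[0,0.06,0],0.68]]'
python3 -m handwheel '[[[0,0,0],[0.003,0.06,0],0.68],[[0,0,0],[0.003,0.06,0],0.68],[[0,0,0],[0.003,0.08,0],0.68],[[0,0,0],[0.003,0.08,0],0.68],[[0,0,0],[0.003,0.08,0],0.68]]'
python3 -m handwheel '[[[0,0,0],[0.003,0.08,0],0.68],[[0,0,0],[0.003,0.08,0],0.68],[[0,0,0],[0.003,0.08,0],0.68],[[0,0,0],[0.003,0.06,0],0.68],[[0,0,0],[0.003,0.04,0],0.68]]'
python3 - <<'E'
from m import *
w=snap("wrist"); module(*w)
o=robot.get_obs();print(o['tool_pos'],fx(o['tool_pos']),o['width'],o['wrist_force'])
E
```

```text
time: 7.4
tool_pos: [0.6078, -0.0984, 0.0409]
ee_rot: [-3.14, -0.001, 1.539]
wrist_force: [0.3, -0.0, -0.5]
width: 0.0301
finger_force: 0.0
time: 7.9
tool_pos: [0.6095, -0.0806, 0.0424]
ee_rot: [3.141, 0.0, 1.539]
wrist_force: [-0.8, -0.9, 0.2]
width: 0.0301
finger_force: 0.3
time: 8.4
tool_pos: [0.61, -0.0636, 0.042]
ee_rot: [3.142, 0.0, 1.54]
wrist_force: [0.2, -0.8, -0.2]
width: 0.03
finger_force: 0.3
module bbox fix mm [-18.  -83.1] [49.9  0.3] 17892
 near long edge (np.float64(0.32), -18.7, 23) far long (np.float64(0.16), 50.7, 22) lead (np.float64(0.1), 0.9, 18) trail (np.float64(-0.04), -83.5, 15)
 rail face (np.float64(-0.12), 47.2, 36) rail back (np.float64(0.13), 76.5, 48) deck z 0.012312249697799371
[ 0.61001961 -0.06329478  0.0419705 ] [ 0.01651822 -0.09202134] 0.030103582068916165 [-0.39478357  0.61508199  0.12044214]
```

```bash
python3 -m handwheel '[[[0,0,0],[0.003,0.1,0],0.68],[[0,0,0],[0.003,0.1,0],0.68],[[0,0,0],[0.003,0.1,0],0.68],[[0,0,0],[0.003,0.1,0],0.68],[[0,0,0],[0.003,0.1,0],0.68]]'
python3 -m handwheel '[[[0,0,0],[0.003,0.1,0],0.68],[[0,0,0],[0.003,0.1,0],0.68],[[0,0,0],[0.003,0.1,0],0.68],[[0,0,0],[0.003,0.1,0],0.68],[[0,0,0],[0.003,0.1,0],0.68]]'
python3 -m handwheel '[[[0,0,0],[0.003,0.1,0],0.68],[[0,0,0],[0.003,0.1,0],0.68],[[0,0,0],[0.003,0.08,0],0.68],[[0,0,0],[0.003,0.06,0],0.68],[[0,0,0],[0.003,0.04,0],0.68]]'
python3 - <<'E'
from m import *
w=snap("wrist"); module(*w)
o=robot.get_obs();print(o['tool_pos'],fx(o['tool_pos']),o['width'],o['wrist_force'])
E
```

```text
time: 8.95
tool_pos: [0.6107, -0.0384, 0.042]
ee_rot: [-3.142, -0.0, 1.54]
wrist_force: [0.0, -0.3, 0.6]
width: 0.0301
finger_force: 0.3
time: 9.45
tool_pos: [0.6115, -0.0135, 0.042]
ee_rot: [3.142, -0.0, 1.539]
wrist_force: [0.0, 0.1, 0.3]
width: 0.0299
finger_force: 0.2
time: 9.95
tool_pos: [0.6123, 0.0054, 0.042]
ee_rot: [3.142, 0.0, 1.54]
wrist_force: [0.7, -0.7, -0.8]
width: 0.0295
finger_force: 0.3
module bbox fix mm [-18. -14.] [50.  69.3] 17889
 near long edge (np.float64(0.17), -18.6, 23) far long (np.float64(0.05), 50.7, 23) lead (np.float64(-0.03), 70.0, 18) trail (np.float64(-0.13), -14.5, 15)
 rail face (np.float64(-6.37), 46.6, 16) rail back (np.float64(0.05), 76.5, 34) deck z 0.13094763260220943
[0.61223627 0.00562048 0.04197491] [ 0.0165691  -0.02307046] 0.029914161674079665 [-0.22859003 -0.01668221  0.04357384]
```

```bash
python3 -m handwheel '[[[0,0,0],[0.003,0.08,0],0.68],[[0,0,0],[0.003,0.08,0],0.68],[[0,0,0],[0.003,0.08,0],0.68],[[0,0,0],[0.003,0.08,0],0.68],[[0,0,0],[0.003,0.08,0],0.68]]'
python3 -m handwheel '[[[0,0,0],[0.003,0.08,0],0.68],[[0,0,0],[0.003,0.08,0],0.68],[[0,0,0],[0.003,0.06,0],0.68],[[0,0,0],[0.003,0.04,0],0.68],[[0,0,0],[0,0.02,0],0.68]]'
python3 -m handwheel '[[[0,0,0],[0,0.02,0],0.68],[[0,0,0],[0,0.02,0],0.68],[[0,0,0],[0,0,0],0.68]]'
python3 - <<'E'
from m import *
w=snap("wrist"); module(*w)
o=robot.get_obs();print(o['tool_pos'],fx(o['tool_pos']),o['width'],o['wrist_force'])
E
```

```text
time: 10.5
tool_pos: [0.613, 0.0254, 0.042]
ee_rot: [-3.142, 0.0, 1.539]
wrist_force: [-0.2, -1.6, 0.9]
width: 0.0302
finger_force: 0.3
time: 11.0
tool_pos: [0.6136, 0.0393, 0.042]
ee_rot: [3.142, -0.0, 1.54]
wrist_force: [-0.7, -0.4, 0.3]
width: 0.03
finger_force: 0.3
time: 11.3
tool_pos: [0.6137, 0.0412, 0.042]
ee_rot: [3.141, -0.0, 1.539]
wrist_force: [-0.5, -0.4, -0.4]
width: 0.03
finger_force: 0.0
module bbox fix mm [-18.1  21. ] [50.  68.1] 10057
 near long edge (np.float64(0.61), -18.8, 11) far long (np.float64(-0.28), 50.8, 11) lead (np.float64(-0.04), 67.7, 18) trail (np.float64(-0.11), 21.4, 15)
 rail face (np.float64(-13.32), 49.4, 9) rail back (np.float64(-0.18), 76.5, 22) deck z 0.012369520050576843
[0.61369302 0.04124408 0.04202745] [0.01690617 0.01258133] 0.029914610181697967 [-0.5460696   0.17497289  0.14774948]
```

```bash
python3 -m handwheel '[[[0,0,0],[0.001,0.02,0],0.68],[[0,0,0],[0,0.02,0],0.68],[[0,0,0],[0,0.01,0],0.68],[[0,0,0],[0,0.01,0],0.68],[[0,0,0],[0,0,0],0.68]]'
python3 -m handwheel '[[[0,0,0],[0,0.01,0],0.68],[[0,0,0],[0,0,0],0.68]]'
python3 -m handwheel '[[[0,0,0],[0,0.01,0],0.68],[[0,0,0],[0,0,0],0.68]]'
```

```text
time: 11.85
tool_pos: [0.6137, 0.0442, 0.0421]
ee_rot: [3.141, -0.0, 1.539]
wrist_force: [-0.1, 0.1, 0.6]
width: 0.0306
finger_force: 0.2
time: 12.05
tool_pos: [0.6137, 0.0446, 0.0421]
ee_rot: [3.141, 0.0, 1.539]
wrist_force: [0.5, -0.3, 0.0]
width: 0.0303
finger_force: 0.2
time: 12.25
tool_pos: [0.6137, 0.0451, 0.042]
ee_rot: [3.141, 0.0, 1.539]
wrist_force: [-0.2, -0.9, 0.1]
width: 0.0303
finger_force: 0.2
```

```bash
python3 -m handwheel '[[[0,0,0],[0,0.01,0],0.68],[[0,0,0],[0,0,0],0.68]]'
python3 -m handwheel '[[[0,0,0],[0,0.01,0],0.68],[[0,0,0],[0,0,0],0.68]]'
python3 -m handwheel '[[[0,0,0],[0,0.01,0],0.68],[[0,0,0],[0,0,0],0.68]]'
python3 - <<'E'
from m import *
w=snap("wrist"); module(*w)
E
```

```text
time: 12.45
tool_pos: [0.6137, 0.0454, 0.042]
ee_rot: [3.141, 0.0, 1.539]
wrist_force: [-0.4, -1.3, 0.7]
width: 0.0299
finger_force: 0.5
time: 12.65
tool_pos: [0.6137, 0.0455, 0.0421]
ee_rot: [3.141, 0.001, 1.539]
wrist_force: [-0.8, -2.6, 0.8]
width: 0.0302
finger_force: 1.4
time: 12.85
tool_pos: [0.6137, 0.0455, 0.0421]
ee_rot: [3.141, 0.002, 1.539]
wrist_force: [0.4, -5.6, 1.2]
width: 0.0302
finger_force: 2.6
module bbox fix mm [-18.3  24.3] [49.9 67.9] 9022
 near long edge (np.float64(0.44), -18.9, 10) far long (np.float64(-0.32), 50.6, 10) lead (np.float64(0.02), 67.7, 18) trail (np.float64(0.1), 25.8, 15)
 rail face (np.float64(-12.05), 49.5, 10) rail back (np.float64(0.0), 76.5, 21) deck z 0.012299350899399389
```

The module is home: 5.6 N against the stop, trailing edge at about 25 mm, square. I'll retreat, rise, close the fingers and go above the pad.

```bash
python3 -m handwheel '[[[0,0,0],[0,-0.1,0],0.68],[[0,0,0],[0,-0.2,0],0.68],[[0,0,0],[0,0,0.5],0.68],[[0,0,0],[0,0,0.5],1],[[0,0,0],[0,0,0.4],1]]'
python3 -m handwheel '[[[0,0,0],[-0.03,0.4,0],1],[[0,0,0],[0,0.5,0],1],[[0,0,0],[0,0.5,0],1],[[0,0,0],[0,0.32,0],1],[[0,0,0],[0,0,0],1]]'
python3 - <<'E'
from m import *
o=robot.get_obs();print(o['tool_pos'],fx(o['tool_pos']),o['width'],o['wrist_force'])
w,d,K,E=snap("scene"); save(cv2.resize(w[120:270,180:360],(720,600),interpolation=cv2.INTER_CUBIC),'e.png')
module(w,d,K,E)
E
```

```text
time: 13.4
tool_pos: [0.6139, 0.0316, 0.1133]
ee_rot: [3.141, -0.001, 1.539]
wrist_force: [0.4, 1.2, 0.6]
width: 0.0172
finger_force: 0.0
time: 13.9
tool_pos: [0.6119, 0.1194, 0.1118]
ee_rot: [-3.141, -0.001, 1.542]
wrist_force: [0.7, 0.5, -0.5]
width: 0.0003
finger_force: 0.0
[0.61192157 0.11943182 0.1117799 ] [0.01267966 0.09067484] 0.0002558394297437276 [ 0.71258833  0.50584749 -0.46210926]
module bbox fix mm [-23.7  25.1] [50.5 93.3] 351
 near long edge (np.float64(-0.14), -17.4, 12) far long (np.float64(-9.18), 47.1, 9) lead (np.float64(-11.35), 79.8, 7) trail (np.float64(-0.95), 26.9, 10)
 rail face (np.float64(0.26), 52.0, 34) rail back (np.float64(0.17), 75.8, 28) deck z 0.4305250337103318
```

View pics/e.png

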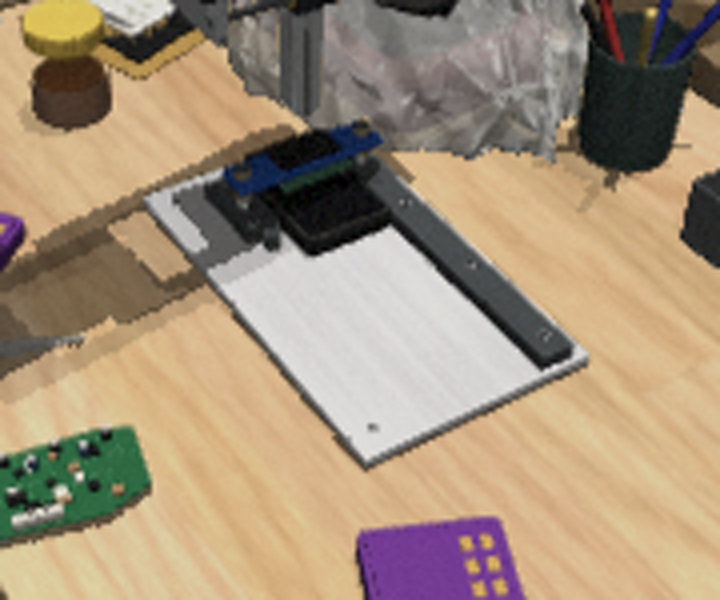

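The picture shows the module in the pocket under the head (around (330,220)) with the fingers over the pad. I'll lower and press slowly.

```bash
python3 -m handwheel '[[[0,0,0],[0,-0.05,-0.2],1],[[0,0,0],[0,0,-0.2],1],[[0,0,0],[0,0,-0.06],1],[[0,0,0],[0,0,-0.04],1],[[0,0,0],[0,0,0],1]]'
python3 -m handwheel '[[[0,0,0],[0,0,-0.04],1],[[0,0,0],[0,0,-0.04],1],[[0,0,0],[0,0,-0.04],1],[[0,0,0],[0,0,-0.02],1],[[0,0,0],[0,0,0],1]]'
python3 -m handwheel '[[[0,0,0],[0,0,-0.02],1],[[0,0,0],[0,0,-0.02],1],[[0,0,0],[0,0,0],1]]'
```

```text
time: 14.45
tool_pos: [0.6119, 0.1147, 0.0864]
ee_rot: [-3.141, 0.0, 1.539]
wrist_force: [0.7, 0.1, -0.2]
width: 0.0001
finger_force: 0.0
time: 14.95
tool_pos: [0.6126, 0.115, 0.0806]
ee_rot: [3.14, 0.0, 1.539]
wrist_force: [-0.1, -0.8, 2.9]
width: -0.0
finger_force: 1.7
time: 15.25
tool_pos: [0.6126, 0.115, 0.0783]
ee_rot: [3.14, 0.0, 1.539]
wrist_force: [-0.1, -1.1, 4.4]
width: 0.0003
finger_force: 2.0
```

```bash
python3 -m handwheel '[[[0,0,0],[0,0,-0.02],1],[[0,0,0],[0,0,-0.02],1],[[0,0,0],[0,0,-0.01],1],[[0,0,0],[0,0,0],1]]'
python3 -m handwheel '[[[0,0,0],[0,0,-0.02],1],[[0,0,0],[0,0,-0.01],1],[[0,0,0],[0,0,0],1]]'
python3 -m handwheel '[[[0,0,0],[0,0,-0.02],1],[[0,0,0],[0,0,0],1]]'
```

```text
time: 15.65
tool_pos: [0.6126, 0.115, 0.0763]
ee_rot: [3.14, 0.0, 1.539]
wrist_force: [0.1, -1.9, 6.6]
width: 0.0004
finger_force: 3.2
time: 15.95
tool_pos: [0.6126, 0.115, 0.0753]
ee_rot: [3.14, 0.0, 1.539]
wrist_force: [-1.6, -2.3, 6.8]
width: 0.0001
finger_force: 3.8
time: 16.15
tool_pos: [0.6126, 0.115, 0.0752]
ee_rot: [3.14, 0.0, 1.539]
wrist_force: [-1.5, -1.8, 11.7]
width: 0.0001
finger_force: 5.4
```

It has reached the hard stop. I'll add a little margin, hold, and check.

```bash
python3 -m handwheel '[[[0,0,0],[0,0,-0.02],1],[[0,0,0],[0,0,0],1],[[0,0,0],[0,0,0],1],[[0,0,0],[0,0,0],1],[[0,0,0],[0,0,0],1]]'
python3 - <<'E'
from m import *
w,d,K,E=snap("wrist"); module(w,d,K,E)
P=cloud(d,K,E);F=fx(P);z=P[...,2]
for n,a in(('head ends z',(abs(F[...,0]-.06)<.009)|(abs(F[...,0]+.034)<.009)),('pad z',abs(F[...,0]-.013)<.02)):
    m=(d>0)&a&(F[...,1]>.078)&(F[...,1]<.1)&(z<.07)&(z>.03);print(n,np.percentile(z[m],[10,50,90]).round(4) if m.any() else 0)
S=snap("side");save(cv2.resize(S[0][150:225,230:330],(720,540),interpolation=cv2.INTER_CUBIC),'f.png')
o=robot.get_obs();print(o['tool_pos'],o['wrist_force'],o['time'])
E
```

```text
time: 16.65
tool_pos: [0.6126, 0.115, 0.0752]
ee_rot: [3.139, 0.0, 1.539]
wrist_force: [-3.0, -1.6, 13.9]
width: 0.0004
finger_force: 7.0
module bbox fix mm [-18.4 101.4] [ 49.7 110.6] 880
 near long edge None far long None lead (np.float64(-0.03), 110.5, 18) trail (np.float64(-0.18), 106.9, 17)
 rail face None rail back None deck z nan
head ends z [0.0417 0.043  0.0598]
pad z [0.0496 0.0506 0.0645]
[0.61262326 0.1150614  0.07520649] [-4.24099482 -1.34318837 14.10582592] 16.75
  return _methods._mean(a, axis=axis, dtype=dtype,
  ret = ret.dtype.type(ret / rcount)
```

View pics/f.png

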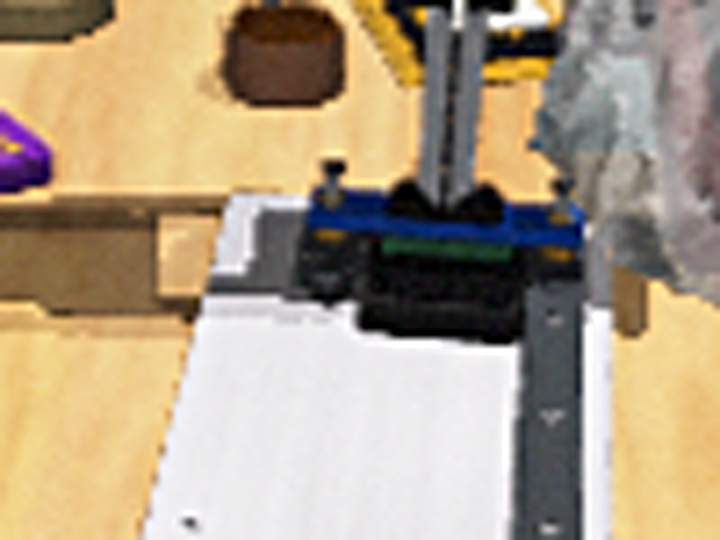

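The head is down on the module, with the pad at z = 50.5 mm (10 mm of travel). The module is home at (440,300), lead edge against the stop, with a steady 14 N press. I'll hand it in.

```bash
python3 -c "
from bench import robot
print(robot.close_job())"
```

```text
the job is handed in; nothing more can be done
None
```

I pushed the module square to the rail and slid it home against the end stop, and handed the job in with the probe head held fully down (pad about 10 mm lower, steady 14 N); the hand-in returned no verdict.

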